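Turn the bangle's setting to the flux sprayer and spray it

ROBOT

A 6-joint arm with a two-finger parallel gripper is mounted at the origin on the work surface. World frame = base frame: x ahead of the robot, y to its left, z up, the work surface at z = 0. Lengths are in mm, angles in degrees, forces in N, time in s.
With the tool pointing down it reaches from about 350 to 850 mm from the base axis. Payload 8.1 kg.
Tool frame: the origin (TCP) lies at the very end of the fingers, on their centre line; the grasp point (between the pads) lies 19 mm behind it; z points along the fingers, y is the line along which they close (so a half turn about z gives the same grasp; the last joint's range is limited). The gripper opens to 85 mm and grips with 20 to 120 N. Pads are 22 mm wide; open, the fingers measure 114 mm over their backs; the gripper's body (76 mm by 85 mm) begins 54 mm behind the grasp point. The pads swing forward as they close: fully open they stand 13 mm farther back than shut.
Start: joints at [63.117, 7.471, 85.268, -0, 87.261, -4.893], TCP at [224.647, 556.362, 231.292] pointing down, gripper open.
Joint ranges: [-169.43, 169.43], [-51.17, 129.36], [1.28, 143.12], [-76.62, 256.62], [0, 156.53], [-152.29, 152.29]. Speed limits (degrees/s): [136.94, 136.94, 159.86, 180, 180, 180].

INTERFACE

Orientations are given as [roll, pitch, yaw] about the fixed x, y, z axes, in that order (R = Rz(yaw) Ry(pitch) Rx(roll)).
In Python, from bench import status, viewer, job gives the robot as it stands.
- The arm moves only by the tool arm_command, never from a script. Its argument "targets" is a list that holds one entry, the list of rows, each a list of 7 numbers: the shift along the world's x, y, z in m, then the turn, a rotation vector about the world's x, y, z in rad, then the opening, from -1 (shut) to 1 (fully open). In form: [[[dx, dy, dz, rx, ry, rz, gripper], ...]]. A call has 1 to 10 rows; each row shifts and turns the commanded pose from where the row before left it; what a row does not reach is not made up. A row lasts 1/8 s, in which the tool goes at most 62.5 mm and 10.7 degrees, less where a joint would pass 70% of its speed; a pose out of reach is approached as far as the arm can. A call with a gripper value outside its range is refused whole. The fingers move at their own pace and stop on an object; "force" is the grip in N (left out, the last holds). Time passes only in rows, so rows that do not move let the fingers close. It gives the time, the measured TCP pose, the force, the opening and the grip force at its end, in the units of the state.
- status.sense(): the state, without advancing time (a new reading comes with each control period).
- viewer.snapshot(name): name is "side" or "top" or "wrist"; returns the picture (420x560x3 uint8, red, green, blue); there is no depth.
- viewer.camera_model(name): a dict with "vertical_fov" (degrees; the focal length in pixels is half the picture's height over the tangent of half this angle, whatever the lens; pixels are square), "cx", "cy" (the principal point, pixels), "xyz" and "attitude" of the camera in the world. Camera axes: x right, y down, z forward; pixel columns grow to the right and rows downward; lengths in mm; the calibration is good to about 2 mm. A picture is of the moment at which its call begins: read the wrist's pose just before it. camera_model takes no time and is no camera call; for the wrist camera it gives the pose at the moment of the call.
- job.hand_in(): hands the job in; it is judged then, once.
The state is a dict: "time": time; "joint_pos": joint angles; "qd": joint speeds; "joint_efforts": joint torques, N m; "tool_pos": TCP position; "tcp_rot": TCP orientation; "ft_force": force on the tool from outside, world axes, zero at the start; "wrist_torque": the same for the moment, N m; "finger_gap": finger opening in mm; "grip_force": force on a finger pad.
Only numpy, scipy, OpenCV 4.12 (cv2) and the standard library are available. Lean on these libraries where they do the work, as an engineer would, in place of code of your own. Each camera call takes 0.05 s, during which the arm holds its last target. There are 200 camera calls.

TASK

The silver bangle on the soldering turntable is ready for flux: turn the turntable until the bezel cup on the bangle's side squarely faces the spray bottle's nozzle, and let the table come to rest. Then press the spray cap all the way down and let it spring back up. Do not touch the bangle itself, do not spray before the cup faces the nozzle, and leave the dish, the charcoal block and the tweezers where they are.

Things in the scene. Friction and masses are not known exactly. Their poses are not given: they have to be found in the camera images.
- turntable_center (a point): Centre of the turntable's flat top, on its vertical axis, 58 mm above the bench: a steel pan 180 mm across (rim 50 mm up) with a dark grey soldering tile 173 mm across. It turns freely, without limit, on a fixed foot: a fingertip pressed on the bare tile outside the bangle (4 to 8 N is plenty) and swept in a slow arc about the axis carries it round; it stops with the finger. World-upright z.
- turntable (a joint): Angle of the turntable (rad), counterclockwise from above positive, 0 at the start; about 0.012 N m of bearing friction, mass about 1.3 kg.
- bangle: The work: a loose silver bangle (about 60 g) lying flat on the middle of the tile, a ring 68 mm across, wall 3 mm, 18 mm high, with a round bezel cup (empty stone setting, dark inside) 18 mm across standing out of its side to 45 mm from the centre. Origin: centre of its underside; x axis towards the cup, z up. It rides round with the tile by friction.
- setting (a point): Centre of the bezel cup's open mouth, 45 mm from the bangle's centre, 9 mm above the tile.
- spray_spot (a point): The fixed point where the nozzle's jet meets the work: seen from above on the line from the turntable's axis to the nozzle, 45 mm from the axis; 9 mm above the tile. The bezel cup's mouth belongs here, facing the nozzle.
- cap_top (a point): Centre of the flat top of the spray cap, a grey cylinder 26 mm across, 21 mm high, on a white bottle 50 mm across clamped fixed to a rod stand; at rest 165 mm from the turntable's axis, 161 mm above the bench. Bottle and cap lean 35 degrees from vertical, head towards the turntable. z axis: up the lean, out of the cap (press along -z); y axis: level; x axis: away from the turntable, sloping up.
- cap (a joint): Travel of the spray cap (m): 0 up at rest, 0.008 fully down against its stop. Spring return: 3.2 N to start, 9.6 N at the stop.
- nozzle (a point): The spray opening in the cap's side facing the turntable, 15 mm from the bottle's axis, 8 mm below the cap's top; moves with the cap and sprays along the cap's -x axis, sloping 35 degrees down to the spray spot.
- shade_edge (a point): Edge, nearest the turntable, of the fixed lamp shade that hangs over the cap: 155 mm from the turntable's axis, 275 mm up. The mouth is 120 mm across and slopes away from the turntable down to 235 mm; shade 90 mm tall. An upright gripper does not fit under it; one tilted like the bottle, coming from above the turntable, its narrow side to the lamp, does.
- rod (a point): Foot, at bench level, of the fixed upright rod of the stand, 340 mm from the turntable's axis, behind bottle and lamp; base plate 110 x 160 x 14 mm. The lamp's gooseneck rises from its top at 270 mm and arches at 400 mm to the shade.
- dish: Bystander: loose terracotta dish, 76 mm across, 26 mm high. Origin: centre of its underside.
- block: Bystander: loose black charcoal block, 90 x 55 x 32 mm. Origin: centre of its underside, x along its length.
- tweezers: Bystander: loose steel cross-lock tweezers, 170 mm long, 25 mm wide, 12 mm high, with wooden grips, lying flat. Origin: middle of the underside, x along the length.
There are look-alikes about, which are no part of the job. There is more than one size of the bangle; the job needs the middle-sized.

How it is judged (in metres and radians):
On the way, in this order (a step that is already met when the one before it is completed fails the run):
1. the bezel cup faces the nozzle (mouth within 12 mm of the spray spot, seen from above) and the turntable is at rest with nothing of the robot on it (horizontal distance between setting and spray_spot below 0.012 m and velocity of joint turntable between -0.05 and 0.05 rad/s and contact force between each of the arm, the fingers and anything else below 0.3 N), for 0.2 s.
2. the spray cap is pressed fully down (7 mm or more of its 8) while the cup faces the nozzle (value of joint cap above 0.007 m and horizontal distance between setting and spray_spot below 0.012 m), for 0.1 s.
3. the spray cap is back up (value of joint cap below 0.001 m), for 0.2 s.
At the end, for the whole second after the job is handed in: The bangle lies flat and still in the middle of the resting turntable (within 15 mm of its centre) with the mouth of its bezel cup within 12 mm of the spray spot (seen from above), and the spray cap is back up (within 1 mm) (horizontal distance between setting and spray_spot below 0.012 m and value of joint cap below 0.001 m and velocity of joint turntable between -0.05 and 0.05 rad/s and angle between bangle's own z axis and vertical below 0.1 rad and distance between bangle and turntable_center below 0.015 m and linear speed of bangle below 0.02 m/s); the robot touches nothing.
It fails at once if the robot touches the bangle (contact force between any of the fingers, the arm and bangle above 0.3 N).
It fails at once if the cap is pressed past 4 mm while the bezel cup is not facing the nozzle (mouth more than 12 mm from the spray spot) (value of joint cap above 0.004 m and horizontal distance between setting and spray_spot above 0.012 m).
It fails at once if the dish, the charcoal block or the tweezers are moved by more than 10 mm (distance of any of dish, block, tweezers from where it was at the start of the episode above 0.01 m).
It also fails if it takes over 54 s, if anything falls off the work surface, if the arm or the gripper's body presses on something with over 40 N, if the wrist force passes 120 N, or if a joint passes its speed limit or range.

## Working session

There is one attempt and no reset: what is moved stays moved. The work goes in short steps, Python scripts to look and compute and a tool call to move; the robot and the scene stay as the last step left them, time stands still between calls to the robot, and variables do not carry over. Pictures are saved under pics/ and viewed, at most 13 in all, crops included, and the job is handed in when it is done.

Besides the shell and the picture viewer there is one more tool, called after ">>>" by a JSON object that holds its "fn" and its "kwargs", one argument or row to a line. arm_command: Moves the arm, as the interface text tells. Its arguments: {"type":"object","properties":{"targets":{"type":"array"},"force":{"type":"number"}},"required":["targets"]}

```bash
mkdir -p pics; python3 - <<'E'
from bench import status, viewer
import cv2
for n in("top","side"):
    im=viewer.snapshot(n); cv2.imwrite(f"pics/{n}0.png",im[:,:,::-1]); print(n,viewer.camera_model(n))
print(status.sense())
E
```

```text
top {'vertical_fov': 54.2526204118791, 'cx': 273.2103885198202, 'cy': 207.51395158084478, 'xyz': array([ 411.80954349, -103.16386895, 1060.66831273]), 'attitude': array([-170.90816167,    1.12742984,  -88.93784747])}
side {'vertical_fov': 46.26279232800196, 'cx': 285.369128699723, 'cy': 208.91575248620106, 'xyz': array([ 187.08272764, -725.74932157, 1096.88404386]), 'attitude': array([-140.25548783,    0.55302907,  -30.66524663])}
{'time': 0.1, 'joint_pos': array([ 6.31169601e+01,  7.51201764e+00,  8.53220823e+01,  4.78751574e-04,
        8.72639927e+01, -4.89242085e+00]), 'qd': array([ 0.0256946 , -0.02008596, -0.28716813,  0.00432874, -0.11227419,
       -0.09225227]), 'joint_efforts': array([ 1.10831974e-03, -5.70959508e+01, -5.01938260e+01, -2.72040315e-04,
        8.50483426e-03,  8.82612562e-05]), 'tool_pos': array([224.41502861, 555.90920491, 230.34563984]), 'tcp_rot': array([-1.79902306e+02, -8.84226106e-03,  1.58009350e+02]), 'ft_force': array([ 0.62868299, -0.47938921, -0.25867149]), 'wrist_torque': array([ 0.00939447, -0.01876242, -0.02300873]), 'grip_force': 0.0, 'finger_gap': 85.14103802143258}
```

View pics/top0.png

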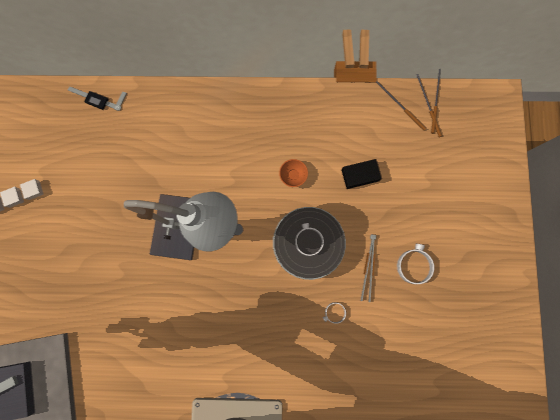

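View pics/side0.png

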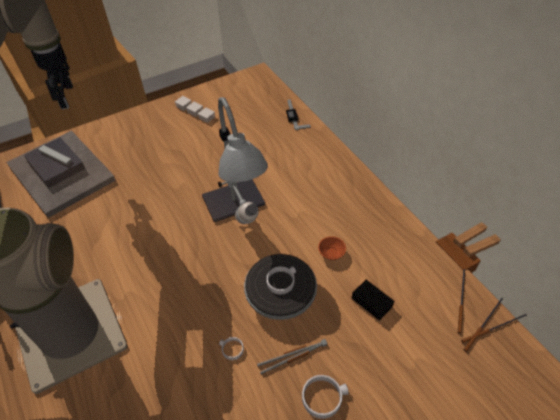

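Three bangles are visible in the top view. The one on the turntable is at (309,241), a large one is on the bench at (416,266), and a small one is at (336,313). The middle-sized one on the tile fits the description. Its cup is at about (306,226), and the spray head is at about (237,229). In the side view the turntable is at (281,285) and the cap is at (246,212). I'll confirm in an enlarged crop.

```bash
cat > h.py <<'E'
import numpy as np, cv2
from scipy.spatial.transform import Rotation as R
from bench import status, viewer
def cam(n):
    m=viewer.camera_model(n); f=210/np.tan(np.radians(m['vertical_fov']/2))
    return m,f,R.from_euler('xyz',m['attitude'],degrees=True).as_matrix()
def ray(n,u,v):
    m,f,A=cam(n); d=A@np.array([(u-m['cx'])/f,(v-m['cy'])/f,1]); return np.array(m['xyz']),d/np.linalg.norm(d)
def onz(n,u,v,z):
    o,d=ray(n,u,v); return o+d*(z-o[2])/d[2]
def tri(p,q):
    o1,d1=ray('top',*p);o2,d2=ray('side',*q)
    s=np.linalg.lstsq(np.c_[d1,-d2],o2-o1,rcond=None)[0]; a=o1+s[0]*d1;b=o2+s[1]*d2
    return (a+b)/2,np.linalg.norm(a-b)
def proj(n,p):
    m,f,A=cam(n); c=A.T@(np.array(p)-m['xyz']); return c[:2]/c[2]*f+[m['cx'],m['cy']]
E
python3 - <<'E'
from h import *
t=cv2.imread('pics/top0.png');s=cv2.imread('pics/side0.png')
a=cv2.resize(t[180:290,130:370],None,fx=3.3,fy=3.3,interpolation=cv2.INTER_CUBIC)[:,:800]
b=cv2.resize(s[180:330,200:340],None,fx=4,fy=4,interpolation=cv2.INTER_CUBIC)
cv2.imwrite('pics/a.png',a);cv2.imwrite('pics/b.png',b)
for n,im,c in(('top',t,(309,242)),('side',s,(281,285))):
    g=im.max(2); hsv=cv2.cvtColor(im,cv2.COLOR_BGR2HSV)
    m=((hsv[...,1]<60)).astype(np.uint8); m=cv2.morphologyEx(m,cv2.MORPH_OPEN,np.ones((5,5)))
    w=np.zeros_like(m); cv2.circle(w,c,48,1,-1); m&=w
    C=max(cv2.findContours(m,0,1)[0],key=cv2.contourArea); e=cv2.fitEllipse(cv2.convexHull(C)); print(n,e,onz(n,*e[0],54))
E
```

```text
top ((308.97503662109375, 242.79949951171875), (71.81513977050781, 72.6294937133789), 131.40151977539062) [ 486.37114966 -169.6060017    54.        ]
side ((278.2861633300781, 288.087890625), (61.70650863647461, 68.0836181640625), 106.32666015625) [ 478.16428275 -181.29699779   54.        ]
```

View pics/a.png

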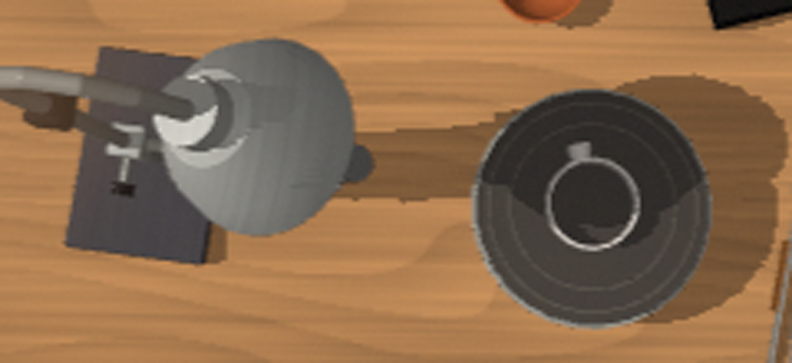

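View pics/b.png

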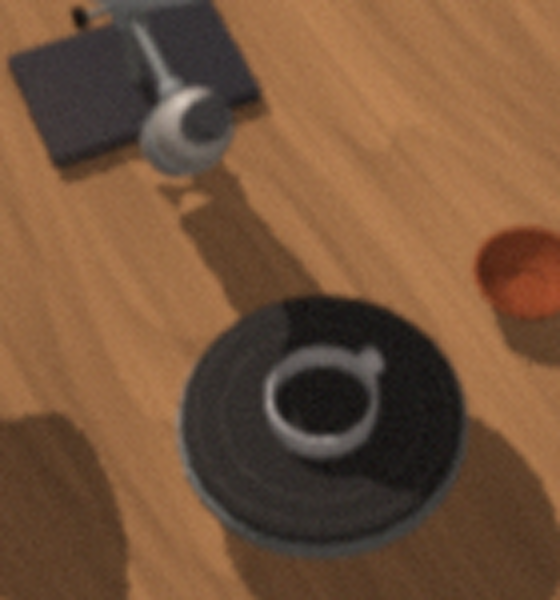

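The crop confirms it: the middle-sized bangle lies on the tile, with its cup at a(579,150) and ring centre at a(592,203). In the side crop the cap's top disc is at b(206,117). Next I turn these pixels into positions.

```bash
python3 - <<'E'
from h import *
A=lambda u,v:(130+u/3.3-.35,180+v/3.3-.35)
B=lambda u,v:(200+u/4-.4,180+v/4-.4)
c=onz('top',308.97,242.8,54);print('C top',c,'side',onz('side',*B(323,421),58))
print('C top b', onz('top',*A(591,208),54))
cap=onz('side',*B(206,117),161);print('cap',cap)
print('vis edge top z155',onz('top',*A(373,163),155))
p=[onz('top',*A(*q),14) for q in((101,46),(66,246),(205,265))]
print(p); 
for n,q in(('long',p[0]-p[1]),('short',p[1]-p[2])): print(n,np.linalg.norm(q),np.degrees(np.arctan2(q[1],q[0])))
ang=lambda d:np.degrees(np.arctan2(d[1],d[0]))
print('cap dir',ang(cap-c),np.linalg.norm((cap-c)[:2]))
ct=onz('top',*A(579,150),67+8);bc=onz('top',*A(592,203),72)
print('cup',ct,'bangle',bc,np.linalg.norm(ct-bc),ang(ct-bc))
cs=onz('side',*B(373,360),70);bs=onz('side',*B(322,398),74)
print('side cup',cs,'b',bs,np.linalg.norm(cs-bs),ang(cs-bs))
E
```

```text
C top [ 486.36971421 -169.59369066   54.        ] side [ 485.90113567 -178.1500956    58.        ]
C top b [ 486.65306503 -169.03202575   54.        ]
cap [503.62967662  -7.62957025 161.        ]
vis edge top z155 [506.91736268 -15.69349276 155.        ]
[array([611.25042814, 216.61522357,  14.        ]), array([453.29187699, 234.04061956,  14.        ]), array([440.6391026 , 125.26002551,  14.        ])]
long 158.91679680663836 -6.295201383226106
short 109.51397327314112 83.36547520370048
cap dir 83.91714193149774 162.881191682045
cup [ 527.3534592  -158.68325673   75.        ] bangle [ 488.97121178 -168.56479679   72.        ] 39.747223184894345 14.437321086549375
side cup [ 530.69127565 -162.94752735   70.        ] b [ 488.86795478 -172.42717675   74.        ] 43.07033690921224 12.770847314974144
```

>>> {"fn": "arm_command", "kwargs": {
  "targets": [
    [[0, 0, 0.055, 0, 0, 0, -1], [0, 0, 0.055, 0, 0, 0, -1], [0, 0, 0.055, 0, 0, 0, -1], [0, 0, 0.055, 0, 0, 0, -1], [0.013, -0.048, 0, 0, 0, -0.081, -1], [0.013, -0.048, 0, 0, 0, -0.081, -1], [0.013, -0.048, 0, 0, 0, -0.081, -1], [0.013, -0.048, 0, 0, 0, -0.081, -1], [0.013, -0.048, 0, 0, 0, -0.081, -1], [0.013, -0.048, 0, 0, 0, -0.081, -1]]
  ],
  "force": 30
}}

```text
time: 1.35
tool_pos: [302.6, 266.8, 450.9]
tcp_rot: [-180.0, 0.0, 130.0]
ft_force: [1.1, -0.5, 0.7]
finger_gap: 0.0
grip_force: 0.0
```

>>> {"fn": "arm_command", "kwargs": {
  "targets": [
    [[0.013, -0.048, 0, 0, 0, -0.081, -1], [0.013, -0.048, 0, 0, 0, -0.081, -1], [0.013, -0.048, 0, 0, 0, -0.081, -1], [0.013, -0.048, 0, 0, 0, -0.081, -1], [0.013, -0.048, 0, 0, 0, -0.081, -1], [0.013, -0.048, 0, 0, 0, -0.081, -1], [0.013, -0.048, 0, 0, 0, -0.081, -1], [0.013, -0.048, 0, 0, 0, -0.081, -1], [0.013, -0.048, 0, 0, 0, -0.081, -1], [0.013, -0.048, 0, 0, 0, -0.081, -1]]
  ]
}}

```text
time: 2.6
tool_pos: [432.7, -213.3, 450.9]
tcp_rot: [-180.0, -0.0, 83.6]
ft_force: [-0.1, 0.4, 0.5]
finger_gap: -0.2
grip_force: 0.0
```

```bash
python3 - <<'E'
from h import *
s=status.sense();print({k:np.round(v,2) for k,v in s.items()}, viewer.camera_model('wrist'))
im=viewer.snapshot('wrist');cv2.imwrite('pics/w1.png',im[:,:,::-1])
E
```

```text
{'time': np.float64(2.6), 'joint_pos': array([-3.2340e+01, -9.4700e+00,  7.9240e+01,  1.0000e-02,  1.1026e+02,
       -2.5920e+01]), 'qd': array([-34.23,  38.21, -33.  ,   0.13,  -5.41,   2.74]), 'joint_efforts': array([  2.25, -44.7 , -45.93,  -0.29,   0.32,  -0.19]), 'tool_pos': array([ 432.67, -213.31,  450.89]), 'tcp_rot': array([-1.7998e+02, -2.0000e-02,  8.3580e+01]), 'ft_force': array([-0.06,  0.43,  0.51]), 'wrist_torque': array([-0.01, -0.04,  0.02]), 'grip_force': np.float64(0.0), 'finger_gap': np.float64(-0.2)} {'vertical_fov': 69.40798724528078, 'cx': 280.8640619771827, 'cy': 205.90063400343809, 'xyz': array([ 441.79661338, -140.98038644,  593.7274585 ]), 'attitude': array([ 1.63414266e+02,  1.38938254e-02, -6.40990908e+00])}
```

View pics/w1.png

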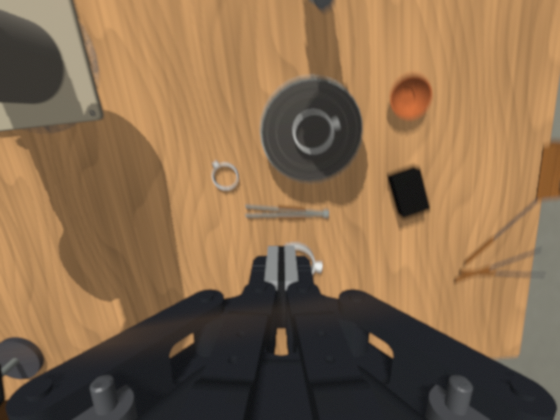

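The wrist view shows the turntable at about (312,130), ring centre (314,131), cup (335,124), and the cap's edge at (320,3). I'll refine the centre from it.

```bash
python3 - <<'E'
from h import *
im=viewer.snapshot('wrist')[:,:,::-1].copy()
print(status.sense()['tool_pos'])
hsv=cv2.cvtColor(im,cv2.COLOR_BGR2HSV)
m=(hsv[...,1]<70).astype(np.uint8); m=cv2.morphologyEx(m,cv2.MORPH_OPEN,np.ones((5,5)))
q=proj('wrist',(486.4,-170.5,54)).astype(int)
w=np.zeros_like(m); cv2.circle(w,(int(q[0]),int(q[1])),60,1,-1); m&=w
C=max(cv2.findContours(m,0,1)[0],key=cv2.contourArea); e=cv2.fitEllipse(cv2.convexHull(C))
c=onz('wrist',*e[0],54);print(q,e,c)
b=(im.min(2)>95)&(w>0); b=b.astype(np.uint8); ww=np.zeros_like(b);cv2.circle(ww,(int(e[0][0]),int(e[0][1])),34,1,-1);b&=ww
C=max(cv2.findContours(b,0,1)[0],key=cv2.contourArea)[:,0]
P=np.array([onz('wrist',*p,74) for p in C])[:,:2]
k=np.median(P,0)
for _ in range(20):
    d=np.linalg.norm(P-k,axis=1);g=abs(d-34)<5
    Q=P[g];A=np.c_[2*Q,np.ones(len(Q))];k=np.linalg.lstsq(A,(Q**2).sum(1),rcond=None)[0][:2]
d=np.linalg.norm(P-k,axis=1);cup=P[d>38].mean(0) if (d>38).any() else None
print('bangle',k,'n',len(P),'r',np.median(d),'cup',cup,d.max())
if cup is not None: print(np.degrees(np.arctan2(*(cup-k)[::-1])))
E
```

```text
[ 432.66322588 -215.38170845  448.77301899]
[309 129] ((309.7203063964844, 122.88652801513672), (102.23307037353516, 107.64017486572266), 15.99552059173584) [ 488.14732719 -160.30040794   54.        ]
bangle [ 488.9227556  -164.21826602] n 130 r 34.037544611676715 cup [ 530.50432058 -153.73559897] 46.0064370324542
14.14937189006613
```

>>> {"fn": "arm_command", "kwargs": {
  "targets": [
    [[0.002, 0.01, -0.054, 0, 0, 0, -1], [0, 0, -0.054, 0, 0, 0, -1], [0, 0, -0.054, 0, 0, 0, -1], [0, 0, -0.054, 0, 0, 0, -1], [0, 0, -0.054, 0, 0, 0, -1], [0, 0, -0.054, 0, 0, 0, -1], [0, 0, -0.04, 0, 0, 0, -1], [0, 0, -0.01, 0, 0, 0, -1], [0, 0, 0, 0, 0, 0, -1]]
  ]
}}

```text
time: 3.82
tool_pos: [434.7, -201.4, 77.7]
tcp_rot: [-180.0, -0.0, 83.8]
ft_force: [-0.2, 0.5, 0.2]
finger_gap: 0.1
grip_force: 0.0
```

```bash
python3 - <<'E'
from h import *
print(status.sense()['tool_pos'])
t=viewer.snapshot('top')[:,:,::-1];s=viewer.snapshot('side')[:,:,::-1]
a=cv2.resize(t[180:300,240:370],None,fx=3,fy=3,interpolation=cv2.INTER_CUBIC)
b=cv2.resize(s[220:340,215:345],None,fx=3,fy=3,interpolation=cv2.INTER_CUBIC)
cv2.imwrite('pics/c.png',np.hstack([a,b]))
E
```

```text
[ 434.67371694 -201.41054998   77.67791302]
```

View pics/c.png

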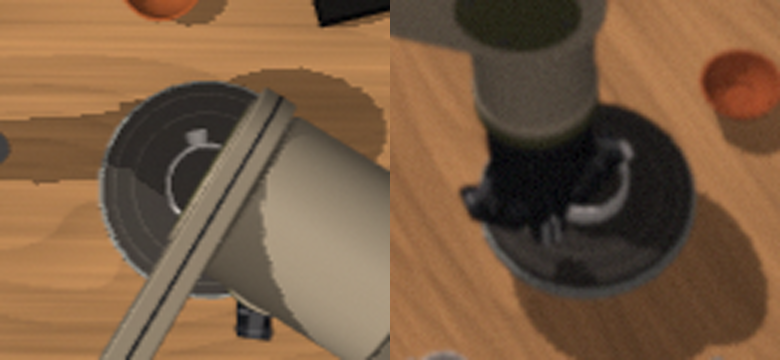

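The side half shows the fingertips at about (550,232), over bare tile between the ring and the rim, so I can lower.

>>> {"fn": "arm_command", "kwargs": {
  "targets": [
    [[-0.001, -0.003, -0.008, 0, 0, 0, -1], [0, 0, -0.006, 0, 0, 0, -1], [0, 0, -0.002, 0, 0, 0, -1], [0, 0, -0.001, 0, 0, 0, -1], [0, 0, 0, 0, 0, 0, -1]]
  ]
}}

```text
time: 4.55
tool_pos: [433.7, -204.6, 60.3]
tcp_rot: [-180.0, -0.0, 83.8]
ft_force: [0.4, 0.4, -0.2]
finger_gap: -0.3
grip_force: 0.0
```

>>> {"fn": "arm_command", "kwargs": {
  "targets": [
    [[0, 0, -0.001, 0, 0, 0, -1], [0, 0, -0.001, 0, 0, 0, -1], [0, 0, 0, 0, 0, 0, -1]]
  ]
}}

```text
time: 4.92
tool_pos: [433.6, -204.6, 58.2]
tcp_rot: [-180.0, -0.0, 83.8]
ft_force: [-0.4, -0.7, 0.4]
finger_gap: -0.1
grip_force: 0.0
```

>>> {"fn": "arm_command", "kwargs": {
  "targets": [
    [[0, 0, -0.0007, 0, 0, 0, -1], [0, 0, 0, 0, 0, 0, -1]]
  ]
}}

```text
time: 5.18
tool_pos: [434.0, -205.0, 58.1]
tcp_rot: [180.0, 0.0, 83.8]
ft_force: [-1.4, -0.7, 4.0]
finger_gap: -0.2
grip_force: 1.9
```

>>> {"fn": "arm_command", "kwargs": {
  "targets": [
    [[0.0023, -0.0031, -0.0003, 0, 0, 0, -1], [0.0025, -0.003, 0, 0, 0, 0, -1], [0.0026, -0.0029, 0, 0, 0, 0, -1], [0.0028, -0.0027, 0, 0, 0, 0, -1], [0.003, -0.0025, 0, 0, 0, 0, -1], [0.0031, -0.0023, 0, 0, 0, 0, -1], [0.0033, -0.0021, 0, 0, 0, 0, -1], [0.0034, -0.0019, 0, 0, 0, 0, -1], [0.0035, -0.0017, 0, 0, 0, 0, -1], [0.0036, -0.0015, 0, 0, 0, 0, -1]]
  ]
}}

```text
time: 6.42
tool_pos: [464.5, -228.8, 58.0]
tcp_rot: [179.9, 0.0, 83.8]
ft_force: [-0.0, 0.8, 6.0]
finger_gap: 0.1
grip_force: 2.8
```

>>> {"fn": "arm_command", "kwargs": {
  "targets": [
    [[0.0037, -0.0013, 0, 0, 0, 0, -1], [0.0037, -0.0011, 0, 0, 0, 0, -1], [0.0038, -0.0008, 0, 0, 0, 0, -1], [0.0038, -0.0006, 0, 0, 0, 0, -1], [0.0039, -0.0004, 0, 0, 0, 0, -1], [0.0039, -0.0001, 0, 0, 0, 0, -1], [0.0039, 0.0001, 0, 0, 0, 0, -1], [0.0039, 0.0003, 0, 0, 0, 0, -1], [0.0025, 0.0004, 0, 0, 0, 0, -1], [0.0015, 0.0003, 0, 0, 0, 0, -1]]
  ]
}}

```text
time: 7.68
tool_pos: [499.1, -232.0, 58.0]
tcp_rot: [179.9, 0.0, 83.8]
ft_force: [-0.6, -0.4, 5.5]
finger_gap: -0.2
grip_force: 2.8
```

```bash
python3 - <<'E'
from h import *
t=viewer.snapshot('top')[:,:,::-1];s=viewer.snapshot('side')[:,:,::-1]
a=cv2.resize(t[180:300,240:370],None,fx=3,fy=3,interpolation=cv2.INTER_CUBIC)
b=cv2.resize(s[220:340,215:345],None,fx=3,fy=3,interpolation=cv2.INTER_CUBIC)
cv2.imwrite('pics/d.png',np.hstack([a,b]))
E
```

```text
(no output)
```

View pics/d.png

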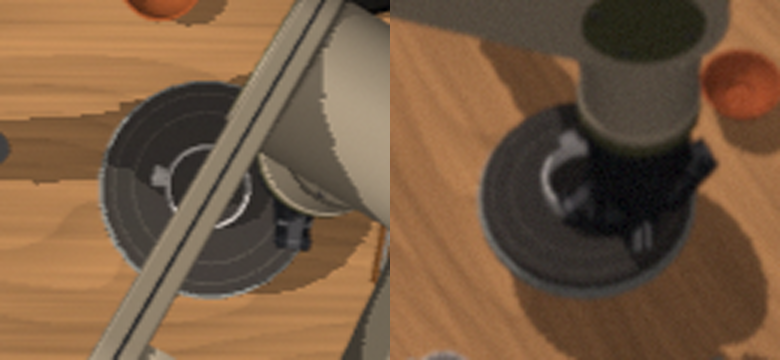

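The cup is now on the nozzle side, at (160,177) in the left half, with the ring centre at (208,187). I'll measure the residual.

```bash
python3 - <<'E'
from h import *
T=lambda u,v:(240+u/3-.33,180+v/3-.33)
ang=lambda d:np.degrees(np.arctan2(d[1],d[0]))
m=onz('top',*T(154,176),68);c=onz('top',*T(161,177),70);r=onz('top',*T(208,187),73)
C=np.array([487,-169.]);u=np.array([np.cos(np.radians(83.7)),np.sin(np.radians(83.7))])
print('mouth',m,'cup',c,ang(c-r),'ring',r,'spot',C+45*u,'est mouth',r[:2]+45*(c-r)[:2]/np.linalg.norm((c-r)[:2]))
E
```

```text
mouth [ 495.38819484 -125.18052275   68.        ] cup [ 494.50903036 -130.77898792   70.        ] 78.5357015998937 ring [ 486.87717795 -168.41075071   73.        ] spot [ 491.938044 -124.271757] est mouth [ 495.8212562 -124.3085573]
```

>>> {"fn": "arm_command", "kwargs": {
  "targets": [
    [[0, 0, 0.002, 0, 0, 0, -1], [0, 0, 0.01, 0, 0, 0, -1], [0, 0, 0.03, 0, 0, 0, -1], [0, 0, 0.05, 0, 0, 0, -1], [0, -0.02, 0.05, 0, 0, 0, -1], [0.03, -0.02, 0.04, 0, 0, 0, -1], [0.04, -0.02, 0.04, 0, 0, 0, -1], [0, 0, 0, 0, 0, 0, -1]]
  ]
}}

```text
time: 8.78
tool_pos: [571.5, -293.5, 283.5]
tcp_rot: [179.6, 0.2, 83.7]
ft_force: [-0.5, 0.5, -0.8]
finger_gap: -0.2
grip_force: 0.0
```

```bash
python3 - <<'E'
from h import *
t=viewer.snapshot('top')[:,:,::-1];s=viewer.snapshot('side')[:,:,::-1];print(status.sense()['tool_pos'])
a=cv2.resize(t[180:300,215:345],None,fx=3,fy=3,interpolation=cv2.INTER_CUBIC)
b=cv2.resize(s[200:320,215:345],None,fx=3,fy=3,interpolation=cv2.INTER_CUBIC)
cv2.imwrite('pics/e.png',np.hstack([a,b]))
E
```

```text
[ 568.18433113 -291.40857608  278.89596311]
```

View pics/e.png

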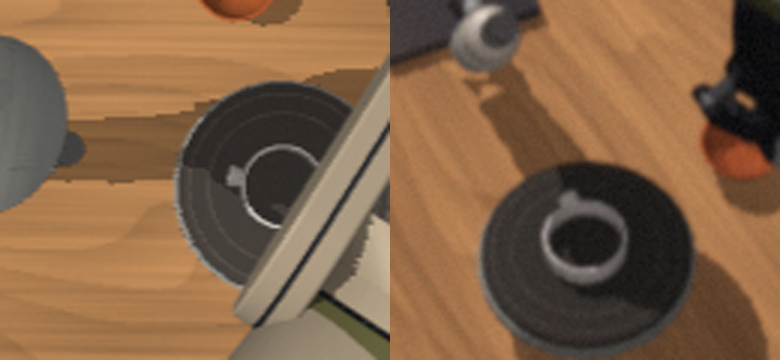

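```bash
python3 - <<'E'
from h import *
S=lambda u,v:(215+(u-390)/3-.33,200+v/3-.33)
ang=lambda d:np.degrees(np.arctan2(d[1],d[0]))
c=onz('side',*S(569,199),71);r=onz('side',*S(585,240),74);t=onz('side',*S(587,254),58)
print('cup',c,'ring',r,'tab',t,ang(c-r),np.linalg.norm(c-r)); print('cap',onz('side',*S(497,31),161))
s=status.sense();print(s['joint_pos'].round(1),s['tool_pos'],s['tcp_rot'])
# tilt vectors
u=np.array([np.cos(np.radians(83.7)),np.sin(np.radians(83.7)),0])
print('axis',np.cross([0,0,-1],u), 'approach pt 60mm', np.array([504.5,-6,161])-60*(np.sin(np.radians(35))*u+[0,0,-np.cos(np.radians(35))]))
E
```

```text
cup [ 496.52463364 -130.89538682   71.        ] ring [ 487.16931057 -173.27512235   74.        ] tab [ 486.60081254 -176.88786847   58.        ] 77.55160448364884 43.50360965874924
cap [500.26072558  -9.93017298 161.        ]
[-31.8  12.7  74.5   0.   92.9 -25.5] [ 568.18433113 -291.40857608  278.89596311] [-1.79956128e+02 -2.43142979e-02  8.37570414e+01]
axis [ 0.99396096 -0.10973431  0.        ] approach pt 60mm [500.72353909 -40.20675496 210.14912266]
```

Both views put the mouth 4–5 mm from the spray spot, well inside the 12 mm limit. I'll leave it and go on to tilt the tool for the cap.

>>> {"fn": "arm_command", "kwargs": {
  "targets": [
    [[-0.0154, 0.034, 0.009, 0.1215, -0.0134, 0, -1], [-0.0154, 0.034, 0.009, 0.1215, -0.0134, 0, -1], [-0.0154, 0.034, 0.009, 0.1215, -0.0134, 0, -1], [-0.0154, 0.034, 0.009, 0.1215, -0.0134, 0, -1], [-0.0154, 0.034, 0.009, 0.1215, -0.0134, 0, -1], [0, 0, 0, 0, 0, 0, -1], [0, 0, 0, 0, 0, 0, -1]]
  ]
}}

```text
time: 9.75
tool_pos: [490.8, -121.4, 323.4]
tcp_rot: [-180.0, -35.0, 83.7]
ft_force: [0.6, -0.1, -0.1]
finger_gap: 0.2
grip_force: 0.0
```

```bash
python3 - <<'E'
from h import *
s=status.sense();print(s['tool_pos'],s['tcp_rot'],s['joint_pos'].round(1))
M=R.from_euler('xyz',s['tcp_rot'],degrees=True).as_matrix();print(M.round(3))
im=viewer.snapshot('wrist')[:,:,::-1];cv2.imwrite('pics/w2.png',im)
print(proj('wrist',(504,-7,161)))
E
```

```text
[ 490.7611172  -121.43606285  323.40102278] [-179.95516411  -34.95711305   83.69752966] [-40.3   2.6  87.7  30.  108.4 -29.1]
[[ 0.09   0.994  0.062]
 [ 0.815 -0.109  0.57 ]
 [ 0.573 -0.001 -0.82 ]]
[280.32833104 180.6775132 ]
```

View pics/w2.png

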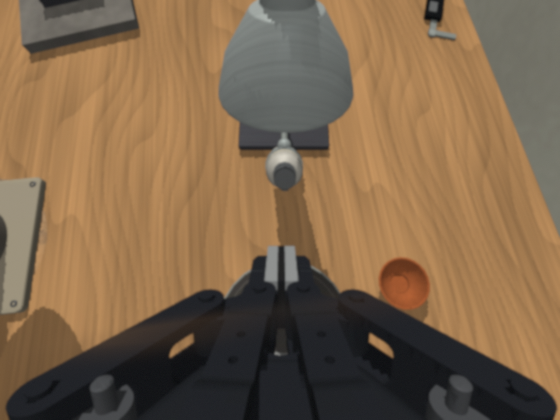

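The wrist view shows the cap's dark top disc at about (285,176), a few pixels from where I predicted it.

```bash
python3 - <<'E'
from h import *
im=cv2.imread('pics/w2.png');g=im.max(2)[155:195,262:308]
m=(g<105).astype(np.uint8);m=cv2.morphologyEx(m,cv2.MORPH_OPEN,np.ones((3,3)))
C=max(cv2.findContours(m,0,1)[0],key=cv2.contourArea);e=cv2.minEnclosingCircle(C);print(e,cv2.fitEllipse(C))
x,y=e[0];print(onz('wrist',262+x,155+y,161),onz('wrist',285,176,161))
E
```

```text
((22.60344886779785, 22.15517234802246), 13.937469482421875) ((22.576400756835938, 22.048845291137695), (24.757041931152344, 26.816051483154297), 173.1193389892578)
[509.38022831  -3.16019069 161.        ] [509.99932753  -1.76777408 161.        ]
```

>>> {"fn": "arm_command", "kwargs": {
  "targets": [
    [[0.005, 0.0235, -0.029, 0, 0, 0, -1], [0.0026, 0.0211, -0.0303, 0, 0, 0, -1], [0.0026, 0.0211, -0.0303, 0, 0, 0, -1], [0.0026, 0.0211, -0.0303, 0, 0, 0, -1], [0.0026, 0.0211, -0.0303, 0, 0, 0, -1], [0, 0, 0, 0, 0, 0, -1], [0, 0, 0, 0, 0, 0, -1]]
  ]
}}

```text
time: 10.68
tool_pos: [507.3, -14.2, 175.1]
tcp_rot: [179.9, -35.0, 83.8]
ft_force: [1.2, -0.4, 0.4]
finger_gap: 0.1
grip_force: 0.0
```

```bash
python3 - <<'E'
from h import *
s=status.sense();print(s['tool_pos'],s['ft_force'])
w=viewer.snapshot('wrist')[:,:,::-1];s=viewer.snapshot('side')[:,:,::-1]
b=cv2.resize(s[160:310,200:330],None,fx=3,fy=3,interpolation=cv2.INTER_CUBIC)[:,:390]
a=cv2.resize(w[100:400,180:380],None,fx=1.5,fy=1.5)
cv2.imwrite('pics/f.png',np.hstack([a,b]))
E
```

```text
[507.32490417 -14.15776896 175.05788236] [ 1.18264691 -0.42074062  0.37666634]
```

View pics/f.png

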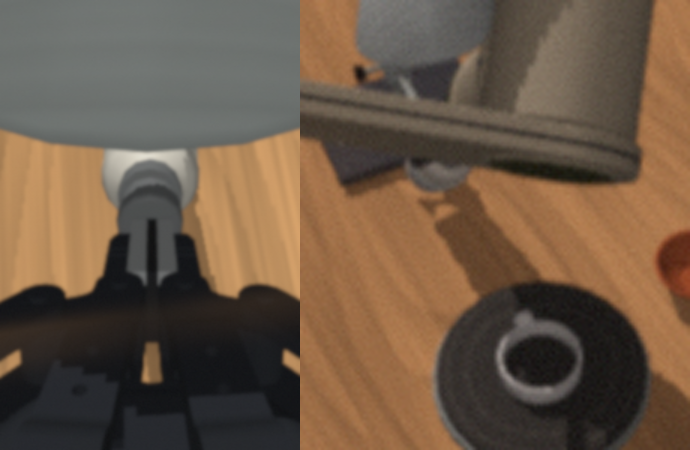

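The fingers (x≈152) line up with the cap (x≈150) in the wrist crop, so I'll advance along the lean.

>>> {"fn": "arm_command", "kwargs": {
  "targets": [
    [[0.0003, 0.0029, -0.0041, 0, 0, 0, -1], [0.0003, 0.0029, -0.0041, 0, 0, 0, -1], [0.0002, 0.0017, -0.0025, 0, 0, 0, -1], [0, 0, 0, 0, 0, 0, -1]]
  ]
}}

```text
time: 11.28
tool_pos: [507.3, -5.9, 163.1]
tcp_rot: [-180.0, -35.0, 83.8]
ft_force: [0.9, 0.8, -0.2]
finger_gap: -0.0
grip_force: 0.0
```

>>> {"fn": "arm_command", "kwargs": {
  "targets": [
    [[0.0001, 0.0011, -0.0016, 0, 0, 0, -1], [0.0001, 0.0011, -0.0016, 0, 0, 0, -1], [0, 0, 0, 0, 0, 0, -1]]
  ]
}}

```text
time: 11.65
tool_pos: [507.9, -4.1, 160.5]
tcp_rot: [179.9, -35.0, 83.8]
ft_force: [-0.4, -2.6, 3.3]
finger_gap: -0.2
grip_force: 2.2
```

>>> {"fn": "arm_command", "kwargs": {
  "targets": [
    [[0.0001, 0.0011, -0.0016, 0, 0, 0, -1], [0.0001, 0.0011, -0.0016, 0, 0, 0, -1], [0.0001, 0.0011, -0.0016, 0, 0, 0, -1], [0, 0, 0, 0, 0, 0, -1]]
  ]
}}

```text
time: 12.15
tool_pos: [508.3, -0.9, 155.9]
tcp_rot: [179.9, -35.0, 83.8]
ft_force: [-3.1, -4.4, 8.0]
finger_gap: -0.4
grip_force: 4.5
```

>>> {"fn": "arm_command", "kwargs": {
  "targets": [
    [[0.0001, 0.0008, -0.0012, 0, 0, 0, -1], [0.0001, 0.0006, -0.0008, 0, 0, 0, -1], [0, 0, 0, 0, 0, 0, -1]]
  ]
}}

```text
time: 12.52
tool_pos: [508.5, -0.5, 155.2]
tcp_rot: [179.9, -34.9, 83.8]
ft_force: [-10.5, -10.9, 18.4]
finger_gap: 0.6
grip_force: 10.7
```

The reaction is about 21 N along the lean and the tip has stalled, so the cap is on its stop. I'll hold briefly and then retreat along the same line.

>>> {"fn": "arm_command", "kwargs": {
  "targets": [
    [[0, 0.0003, -0.0005, 0, 0, 0, -1], [0, 0, 0, 0, 0, 0, -1]]
  ]
}}

```text
time: 12.78
tool_pos: [508.6, -0.5, 155.2]
tcp_rot: [179.8, -34.9, 83.9]
ft_force: [-12.6, -12.1, 21.1]
finger_gap: -0.2
grip_force: 12.7
```

>>> {"fn": "arm_command", "kwargs": {
  "targets": [
    [[-0.0003, -0.0023, 0.0033, 0, 0, 0, -1], [-0.0003, -0.0046, 0.0066, 0, 0, 0, -1], [-0.0006, -0.0057, 0.0082, 0, 0, 0, -1], [-0.0012, -0.0114, 0.0164, 0, 0, 0, -1], [-0.0025, -0.0228, 0.0328, 0, 0, 0, -1], [-0.0025, -0.0228, 0.0328, 0, 0, 0, -1], [-0.0025, -0.0228, 0.0328, 0, 0, 0, -1], [-0.0025, -0.0228, 0.0328, 0, 0, 0, -1], [0, 0, 0, 0, 0, 0, -1], [0, 0, 0, 0, 0, 0, -1]]
  ]
}}

```text
time: 14.02
tool_pos: [495.7, -114.3, 318.4]
tcp_rot: [180.0, -35.0, 83.7]
ft_force: [0.3, -0.5, 0.0]
finger_gap: 0.1
grip_force: 0.0
```

```bash
python3 - <<'E'
from h import *
s=status.sense();print(s['tool_pos'],s['ft_force'])
w=viewer.snapshot('wrist')[:,:,::-1];t=viewer.snapshot('top')[:,:,::-1]
a=cv2.resize(w[130:350,200:370],None,fx=2,fy=2);b=cv2.resize(t[180:290,200:350],None,fx=3,fy=4)[:,:450]
cv2.imwrite('pics/g.png',np.hstack([a,b]))
E
```

```text
[ 495.69567062 -114.29708949  318.37314194] [ 0.29917834 -0.49182049  0.04959507]
```

View pics/g.png

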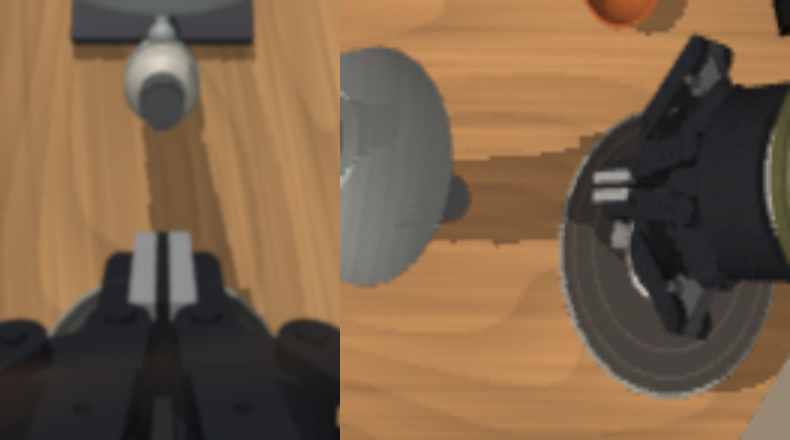

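The cap is back up and the cup still sits on the nozzle side. The press is consistent with full travel: 7–8 mm of movement, spring force near 9 N, then a rigid stop. The robot is clear of everything, so I'll hand in.

```bash
python3 -c "
from bench import job
print(job.hand_in())"
```

```text
the job is handed in; nothing more can be done
None
```

I turned the turntable about 70° until both views put the cup mouth 4–5 mm from the spray spot (12 mm allowed), pressed the cap to its stop and saw it spring back, then handed in at about 14 s; the hand-in gave no verdict, and full cap travel is inferred from about 7.5 mm of tip movement and a rigid stall.

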